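Set the teal grinder to its marked grind

TASK

Set the grind on the teal coffee grinder: take the black crank knob of its handwheel and turn the wheel until the knob stands in line with the orange clip on the scale ring, then let go. Leave the clip where it is, and do not turn the cream grinder's wheel.

Things in the scene. Friction and masses are not known exactly. Their poses are not given: they have to be found in the camera images.
- teal_hub (a point): Wheel centre of the teal (dark blue-green) bench grinder, a fixed machine. Point on the upright axis, 133 mm above the worktop, level with the knob's middle; the hub ends at 119 mm. The flat teal wheel, 118 mm across, rim top at 108 mm, turns over one turn either way, drags lightly (2 N at the knob) and stays where left. Round it, top at 94 mm, is a bright ticked scale ring, 154 mm across.
- teal_knob (a point): Middle of the teal grinder's crank knob: black upright cylinder, 22 mm diameter, 50 mm tall (108 to 158 mm above the worktop), on the wheel 52 mm from its axis. The point is half-way up, at 133 mm. The knob spins freely on its own pin, so a gripper holding it can go round the circle without turning itself.
- teal_target (a point): Where the knob's middle must come: 52 mm from the teal wheel's axis, 133 mm above the worktop, in the direction of the orange clip. The clip, 18 mm long and 12 mm wide, sits on the edge of the teal grinder's scale ring, 64 to 82 mm from the axis, no higher than 100 mm; it is stiff and must not be shifted.
- cream_knob (a point): Middle of the crank knob (22 x 50 mm, 133 mm above the worktop) of the cream-coloured grinder, which is built like the teal one, with a cream wheel and an orange clip too. Its wheel must not be turned. Beware, further off: a dark bean tower, over 0.4 m tall, stands at the right rear, from about x = 0.53 m on and y = -0.34 m to the right; keep the arm clear of it.

How it is judged:
By the outcome, as a careful person would: the job done as asked, in the order asked, and still so for the second after the job is handed in, with the robot touching nothing.
It also fails if it takes over 35 s, if anything falls off the work surface, if the arm or the gripper's body presses on something with over 40 N, if the wrist force passes 120 N, or if a joint passes its speed limit or range.

ROBOT

A 6-joint arm with a two-finger parallel gripper is mounted at the origin on a cart in front of the work surface, level with it; the furniture and walls round the work are solid. World frame = base frame: x ahead of the robot, y to its left, z up, the work surface at z = 0. Lengths are in mm, angles in rad, forces in N, time in s.
With the tool pointing down it reaches from about 400 to 925 mm from the base axis. Payload 12.5 kg.
Tool frame: the origin (TCP) lies at the very end of the fingers, on their centre line; the grasp point (between the pads) lies 19 mm behind it (env.grip_point_offset is the distance from the TCP to the grasp point, in mm); z points along the fingers, y is the direction in which the jaws open and shut (so a half turn about z gives the same grasp; the last joint's range is limited). The gripper opens to 95 mm and grips with 3 to 60 N. Pads are 20 mm wide; open, the fingers measure 119 mm over their backs; the gripper's body (75 mm by 180 mm) begins 59 mm behind the grasp point.
Start: joints at [-1.422, 0.491, 1.559, -0, 1.092, -0.106], TCP at [157.555, -604.836, 185.661] pointing down, gripper open.
Joint ranges: [-3.1, 3.1], [-0.84, 2.19], [0.05, 2.79], [-1.13, 4.28], [0.06, 2.93], [-2.69, 2.69]. Speed limits (rad/s): [2.22, 2.22, 2.79, 3.14, 3.14, 3.14].

INTERFACE

Orientations are given as [roll, pitch, yaw] about the fixed x, y, z axes, in that order (R = Rz(yaw) Ry(pitch) Rx(roll)).
In Python, from cell import env gives the robot as it stands.
- The arm moves only by the tool drive_tool, never from a script. Its argument "commands" is a list of rows, each an object of numbers: "dx", "dy", "dz": the shift along the world's x, y, z in mm; "yaw": the turn about the world's z in degrees. In form: [{"dx": .., "dy": .., "dz": .., "yaw": ..}, ...]. A call has 1 to 5 rows; each row shifts and turns the commanded pose from where the row before left it; what a row does not reach is not made up. A row lasts 1/12 s, in which the tool goes at most 41.7 mm and 7.16 degrees, less where a joint would pass 70% of its speed; a pose out of reach is approached as far as the arm can. A call with a gripper value outside its range is refused whole. "grip" is the opening, from 0 (shut) to 1 (fully open), set as the call begins (left out, the last holds). The fingers move at their own pace and stop on an object; the grip force is fixed at half the most. Time passes only in rows, so rows that do not move let the fingers close. It gives the time, the measured TCP pose, the force and the opening at its end, in the units of the state.
- env.state(): the state, without advancing time (a new reading comes with each control period).
- env.read_camera(name): name is "scene" or "side" or "wrist"; returns the picture (384x512x3 uint8, red, green, blue); there is no depth.
- env.calibration(name): a dict with "intrinsics" (3x3 intrinsics, pixels), "rvec" (rotation vector, rad) and "tvec" (3), from world to camera coordinates, as OpenCV has them. Camera axes: x right, y down, z forward; pixel columns grow to the right and rows downward; lengths in mm; the calibration is good to about 2 mm. A picture is of the moment at which its call begins: read the wrist's pose just before it. calibration takes no time and is no camera call; for the wrist camera it gives the pose at the moment of the call.
- env.job_done(): hands the job in, once; it reports no verdict.
Trained networks look in the newest picture that a camera, given by its name, has taken for a name from the list of things; names that differ only in an ending like _2 or _b are one class to them, and where a whole thing is asked for, a point or a joint stands for the part that bears it (a point fixed in the world has none). Each returns a list of dicts, best first, with "conf" (0 to 1); they miss things now and then, are a little off and sometimes report something else, mostly with a low value. They report only what shows in the picture. A call takes as long as a camera call.
- env.trace(query, camera): "pixels" (384x512 bool, what is visible of it) and "pixel" ([column, row] in pixels, amid what is visible of it).
- env.place_of(query, camera): "pixel" ([column, row] in pixels: a listed point, or the origin of a listed thing).
The state is a dict: "t": time; "joints": joint angles; "qvel": joint speeds; "tau": joint torques, N m; "eef_pos": TCP position; "tcp_rot": TCP orientation; "ft_force": force on the tool from outside, world axes, zero at the start; "moment": the same for the moment, N m; "opening": opening from 0.0 (shut) to 1.0 (fully open).
Only numpy, scipy, OpenCV 4.12 (cv2) and the standard library are available. Lean on these libraries where they do the work, as an engineer would, in place of code of your own. Each camera call takes 0.05 s, during which the arm holds its last target.

## Working session

There is one attempt and no reset: what is moved stays moved. The work goes in short steps, Python scripts to look and compute and a tool call to move; the robot and the scene stay as the last step left them, time stands still between calls to the robot, and variables do not carry over. Pictures are saved under pics/ and viewed, and the job is handed in when it is done.

Besides the shell and the picture viewer there is one more tool, called after "Request:" as name(argument=value, ...), one argument or row to a line, values as JSON. drive_tool: Moves the arm, as the interface text tells. Its arguments: {"type":"object","properties":{"commands":{"type":"array"},"grip":{"type":"number"}},"required":["commands"]}

```bash
mkdir -p pics; ls; cat > h.py <<'E'
from cell import env
import numpy as np, cv2
def save(img,n): cv2.imwrite('pics/'+n+'.png',img[:,:,::-1])
def P(cal):
    R=cv2.Rodrigues(np.array(cal['rvec'],float))[0];t=np.array(cal['tvec'],float).reshape(3,1)
    return np.array(cal['intrinsics'])@np.hstack([R,t])
def tri(Ps,px):
    A=[]
    for p,(u,v) in zip(Ps,px): A+= [u*p[2]-p[0],v*p[2]-p[1]]
    A=np.array(A);A/=np.linalg.norm(A[:,:3],axis=1)[:,None]
    return np.linalg.lstsq(A[:,:3],-A[:,3],rcond=None)[0]
def atz(p,px,z):
    u,v=px;A=np.array([u*p[2]-p[0],v*p[2]-p[1]])
    return np.linalg.solve(A[:,:2],-(A[:,3]+A[:,2]*z))
E
python3 - <<'E'
from h import *
s=env.state();print(s['t'],s['eef_pos'],s['tcp_rot'],s['opening'])
for c in ['scene','side','wrist']:
    im=env.read_camera(c);save(im,c+'0')
    for q in ['teal_hub','teal_knob','teal_target','cream_knob']:
        r=env.place_of(q,c);print(c,q,[(np.round(d['pixel'],1).tolist(),round(d['conf'],2),np.round(atz(P(env.calibration(c)),d['pixel'],133)).tolist()) for d in r[:3]])
print(env.state()['t'])
E
```

```text
pics
0.0 [ 157.51137051 -604.53337775  185.03146917] [-3.14043571e+00 -1.15967202e-04  2.54785743e-01] 0.997289269049799
scene teal_hub [([210.1, 246.0], 0.75, [496.0, 242.0])]
scene teal_knob [([210.0, 233.0], 0.57, [533.0, 227.0])]
scene teal_target []
scene cream_knob [([331.5, 201.9], 0.65, [497.0, -86.0])]
side teal_hub [([266.0, 249.8], 0.77, [498.0, 244.0])]
side teal_knob [([248.2, 245.8], 0.56, [531.0, 231.0])]
side teal_target []
side cream_knob [([267.7, 179.3], 0.43, [503.0, -84.0])]
wrist teal_hub []
wrist teal_knob []
wrist teal_target []
wrist cream_knob []
0.75
```

```bash
python3 - <<'E'
import cv2
a=cv2.imread('pics/scene0.png');b=cv2.imread('pics/side0.png')
cv2.imwrite('pics/s1.png',cv2.resize(a[160:340,110:380],None,fx=2.9,fy=2.9,interpolation=cv2.INTER_CUBIC))
cv2.imwrite('pics/s2.png',cv2.resize(b[130:330,150:400],None,fx=2.9,fy=2.9,interpolation=cv2.INTER_CUBIC))
E
```

```text
(no output)
```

View pics/scene0.png

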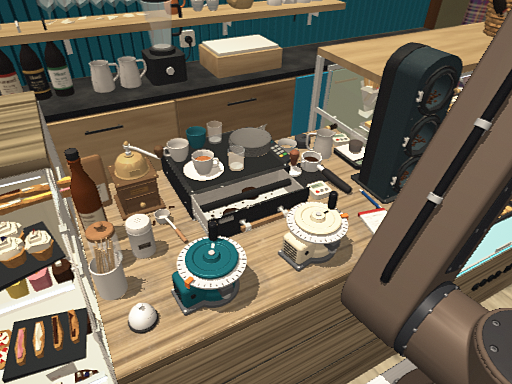

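View pics/s1.png

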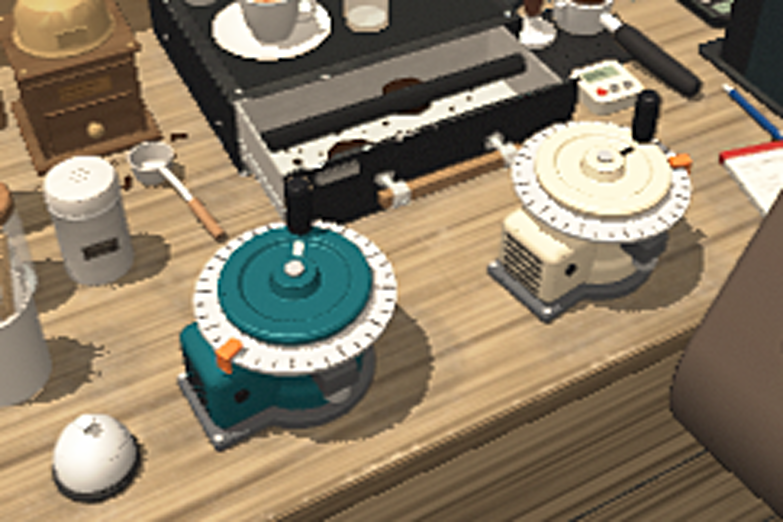

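View pics/s2.png

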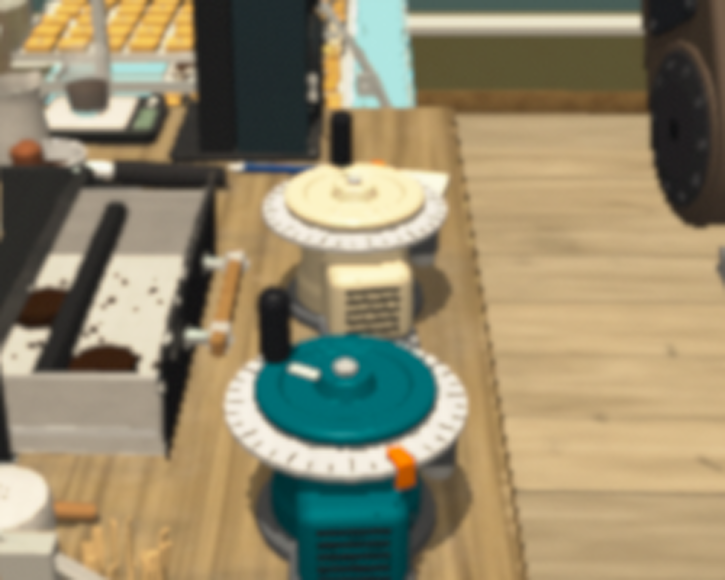

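The knob stands at the rear of the teal wheel, at about (213,230) in scene and (245,242) in side. The clip is at the left front, at about (189,282) in scene and (289,290) in side. Next I'll triangulate both.

```bash
python3 - <<'E'
from h import *
Ps=[P(env.calibration(c)) for c in ('scene','side')]
A=cv2.imread('pics/scene0.png')[:,:,::-1];B=cv2.imread('pics/side0.png')[:,:,::-1]
def org(im,box):
    x0,x1,y0,y1=box;s=im[y0:y1,x0:x1].astype(int)
    m=(s[...,0]>190)&(s[...,1]<160)&(s[...,2]<90);yy,xx=np.nonzero(m);return [xx.mean()+x0,yy.mean()+y0],m.sum()
def blk(im,box):
    x0,x1,y0,y1=box;s=im[y0:y1,x0:x1].astype(int).max(2)
    m=s<50;yy,xx=np.nonzero(m);return [xx.mean()+x0,yy.mean()+y0],m.sum(),(xx.min()+x0,xx.max()+x0,yy.min()+y0,yy.max()+y0)
a,b=org(A,(175,205,265,300)),org(B,(275,300,275,305));print(a,b)
c=tri(Ps,[a[0],b[0]]);print('clip',c,[atz(p,q,97) for p,q in zip(Ps,(a[0],b[0]))])
h=tri(Ps,[[210.1,246.0],[266.0,249.8]]);print('hub',h)
# hub silver top (z119)
print('cap',tri(Ps,[[110+294/2.9,160+267/2.9],[150+345/2.9,130+366/2.9]]))
ka,kb=[213.3,230],[244.8,242]
print('knob',tri(Ps,[ka,kb]),[atz(p,q,133) for p,q in zip(Ps,(ka,kb))])
print('knobnet',tri(Ps,[[210,233],[248.2,245.8]]))
print(blk(B,(235,256,226,254)),blk(A,(205,222,215,242)))
# ring ellipse fit residual: project ring for centre
for x,y in [(495,243)]:
  pass
for c_ in ('scene','side'):
  r=env.trace('teal_hub',c_);print(c_,[(d['conf'],d['pixel'],d['pixels'].sum()) for d in r[:2]])
  r=env.trace('teal_knob',c_);print(c_,[(d['conf'],d['pixel'],d['pixels'].sum()) for d in r[:2]])
  r=env.trace('cream_knob',c_);print(c_,[(d['conf'],d['pixel'],d['pixels'].sum()) for d in r[:2]])
E
```

```text
([np.float64(188.61904761904762), np.float64(279.85714285714283)], np.int64(21)) ([np.float64(287.84090909090907), np.float64(287.79545454545456)], np.int64(44))
clip [459.36954098 308.40103124  97.88554392] [array([460.09840243, 308.21421063]), array([459.32883302, 307.22384332])]
hub [497.98352381 241.6350745  131.10621294]
cap [492.58015833 241.76649176 117.50899182]
knob [538.56020515 216.46633229 132.58366743] [array([538.90124874, 216.24910977]), array([538.10096464, 218.08591567])]
knobnet [532.12969604 227.39447787 132.09518335]
([np.float64(244.45539906103286), np.float64(241.8544600938967)], np.int64(213), (np.int64(240), np.int64(250), np.int64(230), np.int64(253))) ([np.float64(214.31428571428572), np.float64(228.9877551020408)], np.int64(245), (np.int64(208), np.int64(221), np.int64(215), np.int64(240)))
scene [(0.8, [207.8, 270.3], np.int64(4643))]
scene [(0.63, [211.3, 235.6], np.int64(174))]
scene [(0.55, [332.0, 200.9], np.int64(117))]
side [(0.63, [268.4, 284.1], np.int64(6164)), (0.26, [269.5, 178.0], np.int64(163))]
side [(0.7, [247.9, 240.3], np.int64(310)), (0.44, [268.6, 285.4], np.int64(6099))]
side [(0.48, [267.9, 179.7], np.int64(156))]
```

Request:
drive_tool(
  commands=[
    {"dx":15,"dy":15,"dz":30},
    {"dx":20,"dy":28,"dz":20},
    {"dx":20,"dy":28,"dz":20},
    {"dx":20,"dy":28,"dz":20},
    {"dx":20,"dy":28,"dz":20},
  ],
)

```text
invalid input
```

Request:
drive_tool(
  commands=[
    {"dx":20,"dy":33,"dz":8},
    {"dx":20,"dy":34},
    {"dx":20,"dy":34},
    {"dx":20,"dy":34},
    {"dx":18,"dy":36},
  ],
)

```text
invalid input
```

Request:
drive_tool(
  commands=[
    {"dx":18,"dy":36},
    {"dx":18,"dy":36},
    {"dx":18,"dy":36},
    {"dx":18,"dy":36},
    {"dx":14,"dy":38},
  ],
)

```text
invalid input
```

Request:
drive_tool(
  commands=[
    {"dx":14,"dy":38},
    {"dx":14,"dy":38},
    {"dx":14,"dy":38},
    {"dx":14,"dy":38},
    {"dx":8,"dy":38},
  ],
)

```text
invalid input
```

Every row probably needs all four keys.

Request:
drive_tool(
  commands=[
    {"dx":15,"dy":15,"dz":30,"yaw":0},
    {"dx":20,"dy":28,"dz":20,"yaw":0},
    {"dx":20,"dy":28,"dz":20,"yaw":0},
    {"dx":20,"dy":28,"dz":20,"yaw":0},
    {"dx":20,"dy":28,"dz":20,"yaw":0},
  ],
)

```text
t: 1.47
eef_pos: [253.1, -476.4, 296.6]
tcp_rot: [3.141, -0.0, 0.254]
ft_force: [-0.7, -0.6, 0.5]
opening: 1.002
```

Request:
drive_tool(
  commands=[
    {"dx":16,"dy":36,"dz":8,"yaw":0},
    {"dx":16,"dy":36,"dz":8,"yaw":0},
    {"dx":18,"dy":36,"dz":0,"yaw":0},
    {"dx":18,"dy":36,"dz":0,"yaw":0},
    {"dx":18,"dy":36,"dz":0,"yaw":0},
  ],
)

```text
t: 1.88
eef_pos: [338.9, -296.0, 312.0]
tcp_rot: [3.141, -0.0, 0.254]
ft_force: [0.3, -0.3, -0.3]
opening: 1.002
```

Request:
drive_tool(
  commands=[
    {"dx":18,"dy":37,"dz":0,"yaw":0},
    {"dx":18,"dy":37,"dz":0,"yaw":0},
    {"dx":16,"dy":38,"dz":0,"yaw":0},
    {"dx":16,"dy":38,"dz":0,"yaw":0},
    {"dx":14,"dy":38,"dz":0,"yaw":0},
  ],
)

```text
t: 2.3
eef_pos: [421.0, -107.9, 311.9]
tcp_rot: [3.141, -0.001, 0.255]
ft_force: [0.5, 0.0, 0.2]
opening: 0.997
```

Request:
drive_tool(
  commands=[
    {"dx":10,"dy":40,"dz":0,"yaw":0},
    {"dx":10,"dy":40,"dz":0,"yaw":0},
    {"dx":5,"dy":40,"dz":0,"yaw":0},
    {"dx":0,"dy":40,"dz":0,"yaw":0},
    {"dx":0,"dy":40,"dz":0,"yaw":0},
  ],
)

```text
t: 2.72
eef_pos: [445.3, 92.2, 311.8]
tcp_rot: [3.141, -0.0, 0.255]
ft_force: [1.3, -0.0, 0.4]
opening: 1.002
```

Request:
drive_tool(
  commands=[
    {"dx":0,"dy":40,"dz":0,"yaw":0},
    {"dx":0,"dy":30,"dz":0,"yaw":0},
    {"dx":0,"dy":20,"dz":0,"yaw":0},
    {"dx":0,"dy":0,"dz":0,"yaw":0},
  ],
)

```text
t: 3.05
eef_pos: [445.2, 183.2, 311.6]
tcp_rot: [-3.141, -0.0, 0.258]
ft_force: [-0.1, 0.5, -0.4]
opening: 1.0
```

```bash
python3 - <<'E'
from h import *
s=env.state();print(s['t'],s['eef_pos'],s['joints'])
np.save('c1.npy',P(env.calibration('wrist')))
im=env.read_camera('wrist');save(im,'w1')
p=P(env.calibration('wrist'))
for q in ['teal_hub','teal_knob','teal_target']:
  print(q,[(d['conf'],d['pixel'],atz(p,d['pixel'],133)) for d in env.place_of(q,'wrist')[:3]])
E
```

```text
3.05 [445.21008331 183.19722951 311.59375238] [2.52724779e-01 1.66174316e-01 1.70547288e+00 5.43613714e-04
 1.26979836e+00 1.56527411e+00]
teal_hub [(0.84, [214.9, 114.2], array([492.26844508, 241.15329796]))]
teal_knob [(0.89, [244.9, 80.4], array([536.49580544, 217.15116717]))]
teal_target [(0.6, [171.1, 124.9], array([467.76735249, 287.10351796]))]
```

View pics/w1.png

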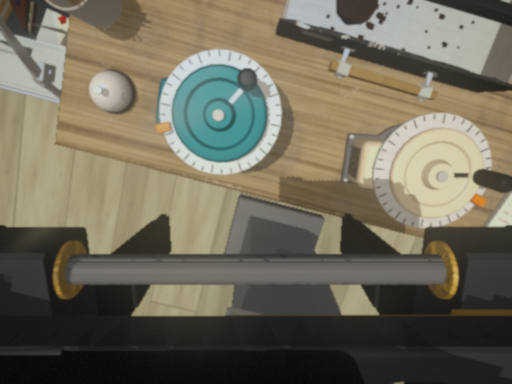

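The wrist view shows the teal wheel with its hub at (218,115), the knob at (247,78) and the clip at (163,127). I'll fit these precisely.

```bash
cat > fit.py <<'E'
from h import *
import sys
from scipy.optimize import least_squares
def run(im,p,hub0,pr=True):
    s=im.astype(int)
    uv=lambda x,y,z:(lambda w:(w[:2]/w[2]))(p@np.array([x,y,z,1.]))
    # ring outer edge: radial rays in world at z 94
    pts=[]
    hub=np.array(hub0,float)
    for it in range(4):
        pts=[]
        for a in np.radians(np.arange(0,360,4)):
            prof=[];rs=np.arange(67,88,.5)
            for r in rs:
                q=uv(hub[0]+r*np.cos(a),hub[1]+r*np.sin(a),94);
                if not(1<q[0]<510 and 1<q[1]<382): break
                prof.append(cv2.getRectSubPix(im[...,2].copy(),(1,1),tuple(map(float,q)))[0,0])
            if len(prof)<len(rs): continue
            prof=np.array(prof,float);g=prof[4:]-prof[:-4];k=g.argmin()
            if g[k]<-50: pts.append([a,rs[k+2]])
        pts=np.array(pts)
        f=lambda v:pts[:,1]-(v[2]+v[0]*np.cos(pts[:,0])+v[1]*np.sin(pts[:,0]))
        o=least_squares(f,[0,0,77],loss='soft_l1');hub+=o.x[:2]
    cap=None
    x,y=uv(*hub,97)
    m=(s[...,0]>180)&(s[...,1]<165)&(s[...,1]>70)&(s[...,2]<100)
    yy,xx=np.nonzero(m)
    W=np.array([atz(p,(u,v),97) for u,v in zip(xx,yy)]);d=np.hypot(*(W-hub).T);k=(d<95)&(d>55);c=W[k].mean(0)
    ca=np.degrees(np.arctan2(*(c-hub)[::-1]))
    print('hub',hub.round(1),'R',o.x[2].round(1),len(pts),'clip',c.round(1),'r',np.hypot(*(c-hub)).round(1),'ang',ca.round(2),k.sum())
    return hub,ca
if __name__=='__main__':
    n,h0=sys.argv[1],(494,243)
    im=cv2.imread(f'pics/{n}.png')[:,:,::-1].copy();p=np.load(sys.argv[2])
    hub,ca=run(im,p,h0)
    print('target',hub+52*np.array([np.cos(np.radians(ca)),np.sin(np.radians(ca))]))
E
python3 fit.py w1 c1.npy; python3 - <<'E'
from h import *
im=cv2.imread('pics/w1.png');p=np.load('c1.npy')
s=im[60:95,232:265].astype(int).max(2)
m=s<60;yy,xx=np.nonzero(m);print(xx.mean()+232,yy.mean()+60,m.sum())
print(atz(p,(247,78),158))
cv2.imwrite('pics/w1z.png',cv2.resize(im[40:185,140:300],None,fx=4,fy=4,interpolation=cv2.INTER_CUBIC))
print('cap',atz(p,(218.5,115.3),119))
E
```

```text
hub [491.8 240.9] R 76.9 77 clip [454.9 309.9] r 78.3 ang 118.17 46
target [467.2989788 286.7046731]
nan nan 0
[537.58210572 216.11108221]
cap [491.43865249 240.02897736]<stdin>:4: RuntimeWarning: Mean of empty slice.
  ret = ret.dtype.type(ret / rcount)
```

View pics/w1z.png

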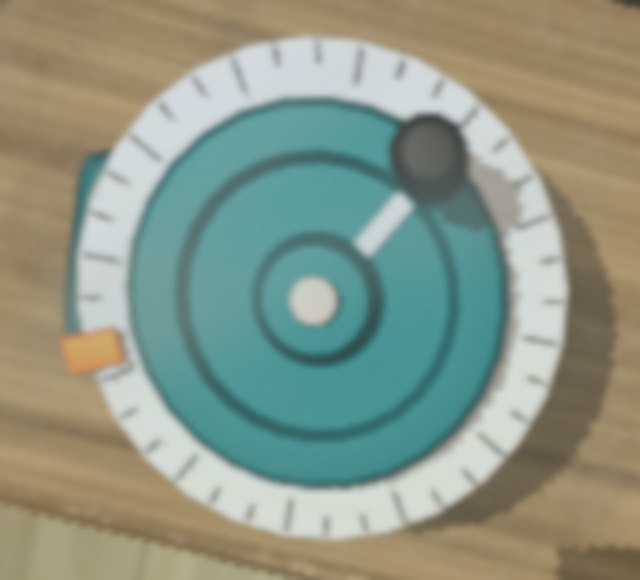

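Request:
drive_tool(
  commands=[
    {"dx":28,"dy":10,"dz":-15,"yaw":0},
    {"dx":28,"dy":10,"dz":-15,"yaw":0},
    {"dx":28,"dy":10,"dz":-15,"yaw":0},
    {"dx":8,"dy":2,"dz":-30,"yaw":0},
    {"dx":0,"dy":0,"dz":-30,"yaw":0},
  ],
)

```text
t: 3.67
eef_pos: [539.9, 211.3, 205.6]
tcp_rot: [3.141, -0.002, 0.253]
ft_force: [0.7, 0.3, -0.7]
opening: 1.0
```

```bash
python3 - <<'E'
from h import *
s=env.state();print(s['t'],s['eef_pos'],s['tcp_rot'])
np.save('c2.npy',P(env.calibration('wrist')))
im=env.read_camera('wrist');save(im,'w2');save(env.read_camera('side'),'d2')
p=np.load('c2.npy')
for q in ['teal_hub','teal_knob','teal_target']:
  print(q,[(d['conf'],d['pixel'],atz(p,d['pixel'],133)) for d in env.place_of(q,'wrist')[:3]])
w=p@np.array([537.2,215.6,158,1]);print('knobtop pred',w[:2]/w[2])
E
python3 fit.py w2 c2.npy
```

```text
3.6667 [539.90646248 211.26188893 205.55636681] [ 3.14139215e+00 -1.79190835e-03  2.52932604e-01]
teal_hub [(0.56, [208.7, 230.3], array([491.87352698, 241.63027376]))]
teal_knob [(0.7, [248.3, 188.3], array([538.34481761, 216.74896903]))]
teal_target []
knobtop pred [248.73725184 197.46720444]
hub [492.3 241.2] R 76.2 44 clip [458.6 314.6] r 80.8 ang 114.63 15
target [470.58855672 288.44963979]
```

View pics/w2.png

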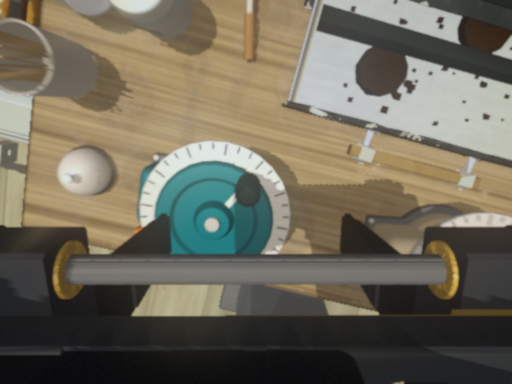

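View pics/d2.png

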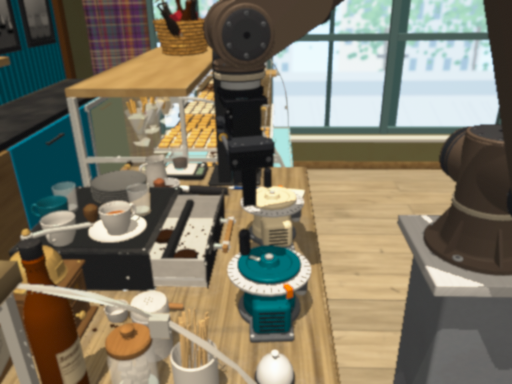

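```bash
python3 - <<'E'
from h import *
p=np.load('c2.npy')
for q in [(540,211,205),(540,211,158),(540,211,133),(537.2,215.6,158),(537.2,215.6,108),(537.2,215.6,133)]:
    w=p@np.array([*q,1.]);print(q,(w[:2]/w[2]).round(1))
im=cv2.imread('pics/w2.png');cv2.imwrite('pics/w2z.png',cv2.resize(im[130:260,130:300],None,fx=4.5,fy=4.5,interpolation=cv2.INTER_CUBIC))
M=p[:,:3];print('cam centre',-np.linalg.solve(M,p[:,3]))
E
```

```text
(540, 211, 205) [255.3 214.2]
(540, 211, 158) [255.2 195.6]
(540, 211, 133) [255.2 188.1]
(537.2, 215.6, 158) [248.7 197.5]
(537.2, 215.6, 108) [249.7 183.5]
(537.2, 215.6, 133) [249.3 189.9]
cam centre [604.33065605 227.96532914 406.2879162 ]
```

View pics/w2z.png

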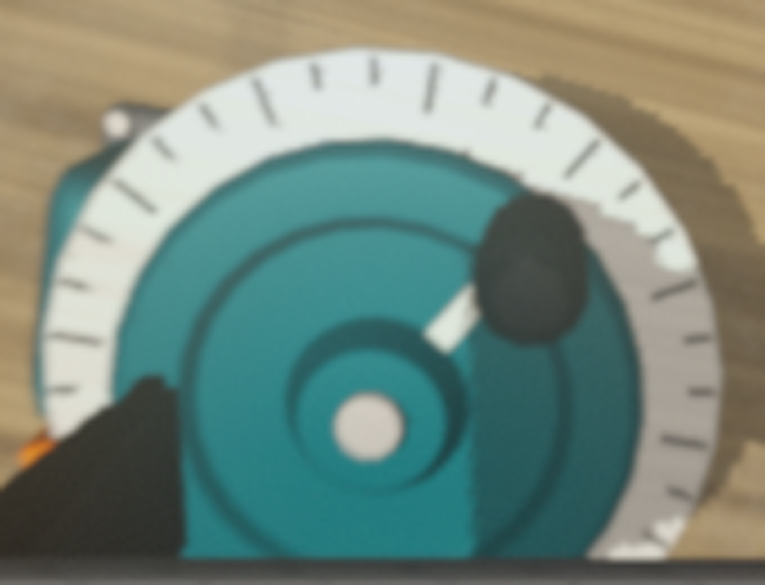

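The wrist picture shows the knob at (248,190), which puts its middle near (538,216). It lies between the jaws, so I'll descend.

Request:
drive_tool(
  commands=[
    {"dx":-2,"dy":4.5,"dz":-15,"yaw":0},
    {"dx":0,"dy":0,"dz":-25,"yaw":0},
    {"dx":0,"dy":0,"dz":-25,"yaw":0},
    {"dx":0,"dy":0,"dz":-14,"yaw":0},
    {"dx":0,"dy":0,"dz":0,"yaw":0},
  ],
)

```text
t: 4.33
eef_pos: [535.2, 216.3, 127.3]
tcp_rot: [3.141, 0.001, 0.254]
ft_force: [0.2, 0.5, 0.3]
opening: 0.999
```

Request:
drive_tool(
  commands=[
    {"dx":0,"dy":0,"dz":0,"yaw":0},
    {"dx":0,"dy":0,"dz":0,"yaw":0},
    {"dx":0,"dy":0,"dz":0,"yaw":0},
    {"dx":0,"dy":0,"dz":0,"yaw":0},
    {"dx":0,"dy":0,"dz":0,"yaw":0},
  ],
  grip=0,
)

```text
t: 4.75
eef_pos: [535.9, 216.7, 128.6]
tcp_rot: [3.142, -0.002, 0.255]
ft_force: [0.6, 0.4, -1.5]
opening: 0.704
```

Request:
drive_tool(
  commands=[
    {"dx":0,"dy":0,"dz":0,"yaw":0},
    {"dx":0,"dy":0,"dz":0,"yaw":0},
    {"dx":0,"dy":0,"dz":0,"yaw":0},
    {"dx":0,"dy":0,"dz":0,"yaw":0},
  ],
)

```text
t: 5.08
eef_pos: [535.6, 216.7, 127.7]
tcp_rot: [3.142, 0.0, 0.255]
ft_force: [0.6, -0.4, -0.0]
opening: 0.428
```

```bash
python3 - <<'E'
from h import *
s=env.state();print(s['t'],s['eef_pos'],s['tcp_rot'],s['opening'],s['ft_force'])
a=env.read_camera('side');b=env.read_camera('wrist')
cv2.imwrite('pics/g3.png',np.hstack([cv2.resize(a[150:350,150:350],(400,400)),cv2.resize(b[130:260,130:330],(400,400))])[:,:,::-1])
E
```

```text
5.0833 [535.55492281 216.66780421 127.65386458] [3.14150999e+00 6.74867060e-05 2.54813352e-01] 0.42794599118764415 [ 0.57910437 -0.40818837 -0.01937479]
```

View pics/g3.png

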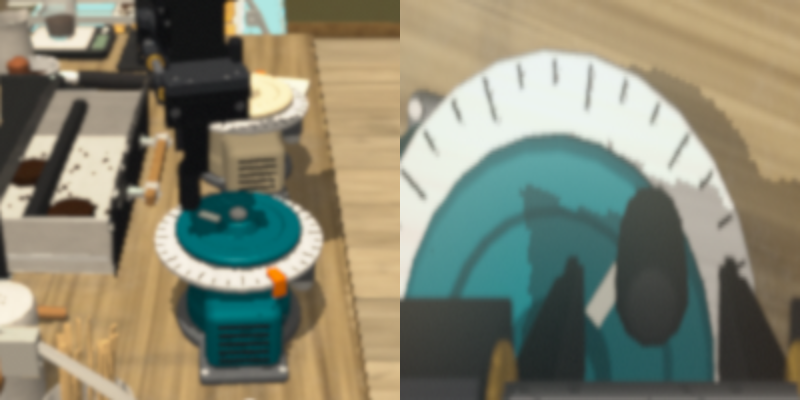

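The knob sits between the closing fingers, about (655,270) in the right panel. The jaws need a little longer to close.

Request:
drive_tool(
  commands=[
    {"dx":1.5,"dy":0,"dz":0,"yaw":0},
    {"dx":0,"dy":0,"dz":0,"yaw":0},
    {"dx":0,"dy":0,"dz":0,"yaw":0},
    {"dx":0,"dy":0,"dz":0,"yaw":0},
    {"dx":0,"dy":0,"dz":0,"yaw":0},
  ],
)

```text
t: 5.6
eef_pos: [538.0, 217.1, 129.1]
tcp_rot: [-3.142, -0.003, 0.255]
ft_force: [-1.1, 0.4, 11.2]
opening: 0.019
```

Request:
drive_tool(
  commands=[
    {"dx":0,"dy":0,"dz":0,"yaw":0},
    {"dx":0,"dy":0,"dz":0,"yaw":0},
  ],
)

```text
t: 5.77
eef_pos: [538.1, 217.0, 129.1]
tcp_rot: [3.142, -0.003, 0.255]
ft_force: [-0.4, 0.5, 10.8]
opening: 0.006
```

```bash
python3 - <<'E'
from h import *
s=env.state();print(s['t'],s['eef_pos'],s['tcp_rot'],s['opening'],s['ft_force'])
hub=np.array([492,241.]);d=np.array(s['eef_pos'][:2])-hub;print(np.hypot(*d),np.degrees(np.arctan2(d[1],d[0])))
a0=-29.3
an=np.radians(np.linspace(a0,118,15))
q=hub+52*np.c_[np.cos(an),np.sin(an)]
print(np.c_[np.degrees(an),q,np.vstack([[0,0],np.diff(q,axis=0)])].round(1))
E
```

```text
5.7667 [538.05354974 216.97379579 129.10455418] [ 3.14158345 -0.00315372  0.25480092] 0.0058505377861273 [-0.44820887  0.53514397 10.79394224]
51.94408466973181 -27.55111508740809
[[-2.930e+01  5.373e+02  2.156e+02  0.000e+00  0.000e+00]
 [-1.880e+01  5.412e+02  2.243e+02  3.900e+00  8.700e+00]
 [-8.300e+00  5.435e+02  2.335e+02  2.200e+00  9.300e+00]
 [ 2.300e+00  5.440e+02  2.431e+02  5.000e-01  9.500e+00]
 [ 1.280e+01  5.427e+02  2.525e+02 -1.200e+00  9.500e+00]
 [ 2.330e+01  5.398e+02  2.616e+02 -3.000e+00  9.100e+00]
 [ 3.380e+01  5.352e+02  2.699e+02 -4.600e+00  8.400e+00]
 [ 4.440e+01  5.292e+02  2.774e+02 -6.000e+00  7.400e+00]
 [ 5.490e+01  5.219e+02  2.835e+02 -7.300e+00  6.200e+00]
 [ 6.540e+01  5.137e+02  2.883e+02 -8.300e+00  4.700e+00]
 [ 7.590e+01  5.047e+02  2.914e+02 -9.000e+00  3.200e+00]
 [ 8.640e+01  4.952e+02  2.929e+02 -9.400e+00  1.500e+00]
 [ 9.700e+01  4.857e+02  2.926e+02 -9.500e+00 -3.000e-01]
 [ 1.075e+02  4.764e+02  2.906e+02 -9.300e+00 -2.000e+00]
 [ 1.180e+02  4.676e+02  2.869e+02 -8.800e+00 -3.700e+00]]
```

The opening is 0.006 and there is about 11 N upward, so the jaws shut without the knob between them. I'll look.

```bash
python3 - <<'E'
from h import *
np.save('c4.npy',P(env.calibration('wrist')))
a=env.read_camera('side');b=env.read_camera('wrist');c=env.read_camera('scene')
cv2.imwrite('pics/g4.png',np.hstack([cv2.resize(a[170:290,200:320],(400,400)),cv2.resize(b[130:260,180:310],(400,400))])[:,:,::-1])
save(c[150:320,140:340].repeat(3,0).repeat(3,1),'g4s')
E
```

```text
(no output)
```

View pics/g4.png

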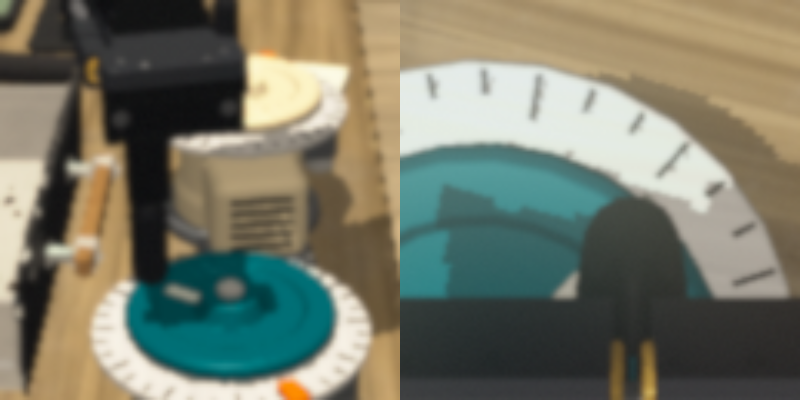

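View pics/g4s.png

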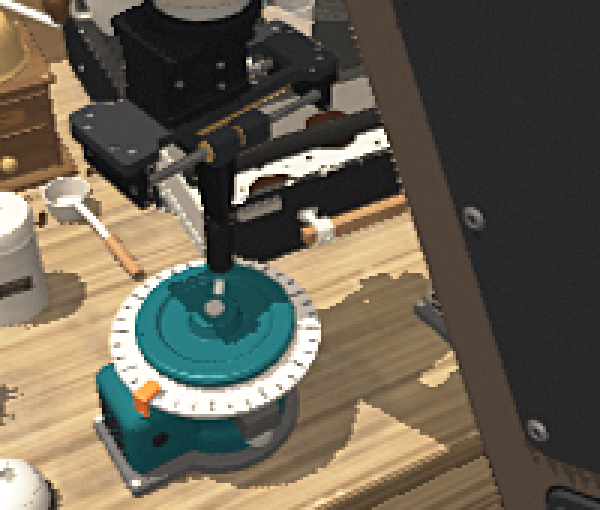

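```bash
python3 - <<'E'
from h import *
print(env.state()['eef_pos'],env.state()['t'])
for c in ('scene','side','wrist'):
    p=P(env.calibration(c))
    for q in [(538,217,129),(538,217,158),(538,216,108),(540,231,108),(538,217,190)]:
        w=p@np.array([*q,1.]);print(c,q,(w[:2]/w[2]).round(1))
a=env.read_camera('side');b=env.read_camera('wrist')
save(cv2.resize(a[170:270,200:300],(600,600),interpolation=cv2.INTER_CUBIC),'g5a')
b=np.clip(b.astype(float)*2.5,0,255).astype(np.uint8)
save(cv2.resize(b[170:290,180:330],(750,600),interpolation=cv2.INTER_CUBIC),'g5b')
E
```

```text
[538.07521773 216.97009974 129.1266603 ] 5.9167
scene (538, 217, 129) [213.2 231.6]
scene (538, 217, 158) [212.6 222.1]
scene (538, 216, 108) [214.1 238.1]
scene (540, 231, 108) [207.7 239.7]
scene (538, 217, 190) [211.8 211.1]
side (538, 217, 129) [245.  243.6]
side (538, 217, 158) [244.5 229.9]
side (538, 216, 108) [245.3 252.9]
side (540, 231, 108) [243.6 257.2]
side (538, 217, 190) [244.1 214.5]
wrist (538, 217, 129) [254.8 214.5]
wrist (538, 217, 158) [254.8 230.7]
wrist (538, 216, 108) [256.2 205.6]
wrist (540, 231, 108) [236.5 197.9]
wrist (538, 217, 190) [254.8 255.5]
```

View pics/g5a.png

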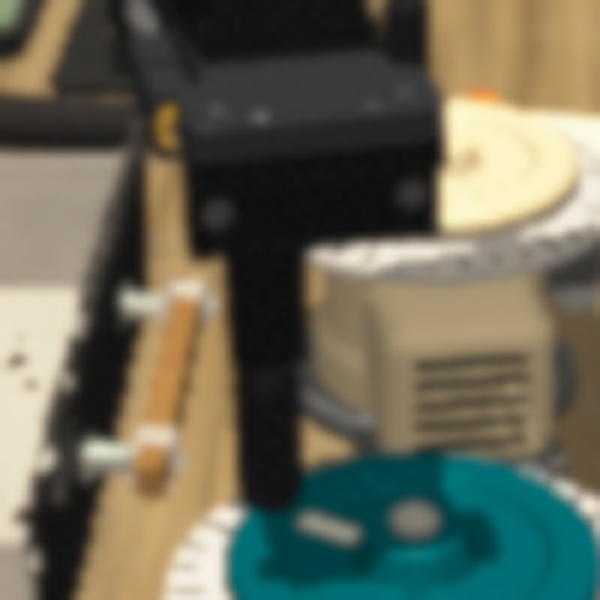

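View pics/g5b.png

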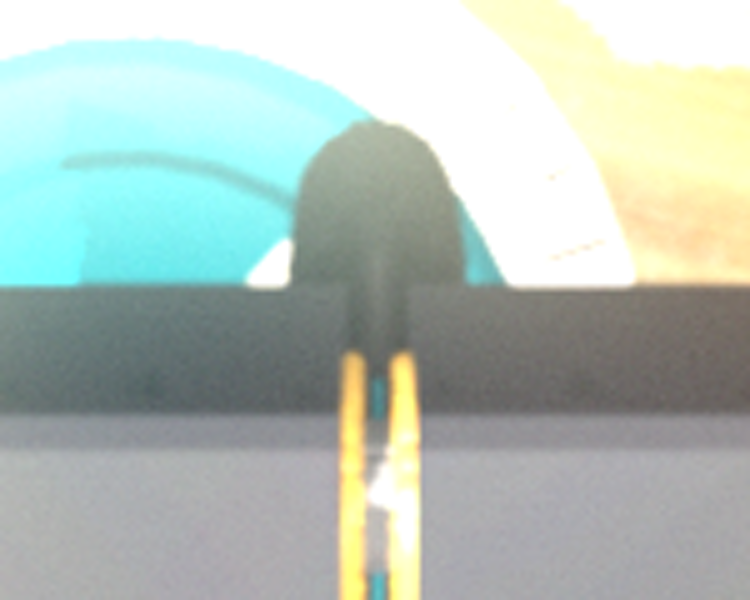

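The opening, the upward force and the wrist view all suggest the fingertips shut on top of the knob. That would put the real fingertips higher than the stated TCP. I'll raise the tool to check where they end.

Request:
drive_tool(
  commands=[
    {"dx":0,"dy":0,"dz":25,"yaw":0},
    {"dx":0,"dy":0,"dz":25,"yaw":0},
    {"dx":0,"dy":0,"dz":0,"yaw":0},
  ],
)

```text
t: 6.27
eef_pos: [538.8, 217.2, 181.9]
tcp_rot: [3.142, -0.006, 0.255]
ft_force: [0.0, 0.0, 0.5]
opening: 0.003
```

```bash
python3 - <<'E'
from h import *
s=env.state();print(s['t'],s['eef_pos'],s['ft_force'],s['opening'])
x,y,z=s['eef_pos']
A={}
for c in ('scene','side','wrist'):
    p=P(env.calibration(c))
    for q in [(x,y,z),(x,y,z+30),(537.5,216,158),(537.5,216,108)]:
        w=p@np.array([*q,1.]);print(c,np.round(q),(w[:2]/w[2]).round(1))
    A[c]=env.read_camera(c)
a=np.clip(A['side'][170:270,200:300].astype(float)*1.8,0,255).astype(np.uint8)
b=np.clip(A['scene'][160:260,160:260].astype(float)*1.8,0,255).astype(np.uint8)
save(cv2.resize(np.hstack([a,b]),(800,400),interpolation=cv2.INTER_CUBIC),'g6')
save(A['wrist'],'g6w')
E
```

```text
6.2667 [538.76860857 217.19513525 181.86315679] [0.00177457 0.02898505 0.49105856] 0.0034740642996615007
scene [539. 217. 182.] [211.8 213.8]
scene [539. 217. 212.] [211.  203.1]
scene [538. 216. 158.] [213.1 222.1]
scene [538. 216. 108.] [214.2 238.3]
side [539. 217. 182.] [243.8 218.5]
side [539. 217. 212.] [243.3 203.6]
side [538. 216. 158.] [244.9 229.7]
side [538. 216. 108.] [245.5 252.9]
wrist [539. 217. 182.] [254.8 214. ]
wrist [539. 217. 212.] [254.8 231.1]
wrist [538. 216. 158.] [255.9 205.5]
wrist [538. 216. 108.] [255.8 188.7]
```

View pics/g6.png

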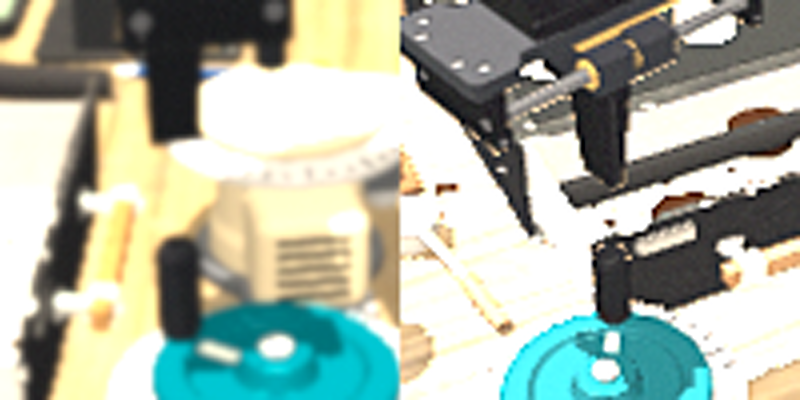

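View pics/g6w.png

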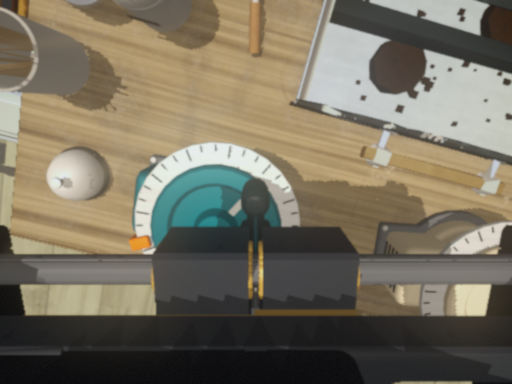

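With the jaws shut, the tips end at z ≈ 205, while the reported TCP is 182. Contact with the knob top came at a reported 129, not 158. So the real fingertips sit about 25–29 mm above the reported TCP. Laterally they are fine, and the knob has not moved. I'll reopen and regrip with the reported z at about 100.

Request:
drive_tool(
  commands=[
    {"dx":0,"dy":0,"dz":0,"yaw":0},
    {"dx":0,"dy":0,"dz":0,"yaw":0},
    {"dx":0,"dy":0,"dz":0,"yaw":0},
    {"dx":0,"dy":0,"dz":0,"yaw":0},
    {"dx":-1,"dy":-1,"dz":0,"yaw":0},
  ],
  grip=0.7,
)

```text
t: 6.83
eef_pos: [536.1, 215.7, 177.3]
tcp_rot: [3.141, 0.0, 0.255]
ft_force: [1.1, -0.6, 0.2]
opening: 0.297
```

Request:
drive_tool(
  commands=[
    {"dx":0,"dy":0,"dz":0,"yaw":0},
    {"dx":0,"dy":0,"dz":0,"yaw":0},
    {"dx":0,"dy":0,"dz":0,"yaw":0},
    {"dx":0,"dy":0,"dz":0,"yaw":0},
    {"dx":0,"dy":0,"dz":0,"yaw":0},
  ],
)

```text
t: 7.25
eef_pos: [536.1, 215.7, 177.7]
tcp_rot: [3.142, -0.0, 0.255]
ft_force: [-0.6, -0.5, -0.5]
opening: 0.651
```

Request:
drive_tool(
  commands=[
    {"dx":0,"dy":0,"dz":-20,"yaw":0},
    {"dx":0,"dy":0,"dz":-20,"yaw":0},
    {"dx":0,"dy":0,"dz":-15,"yaw":0},
    {"dx":0,"dy":0,"dz":-10,"yaw":0},
    {"dx":0,"dy":0,"dz":0,"yaw":0},
  ],
)

```text
t: 7.67
eef_pos: [535.3, 215.4, 110.9]
tcp_rot: [3.141, 0.003, 0.255]
ft_force: [0.3, 0.4, 1.1]
opening: 0.699
```

Request:
drive_tool(
  commands=[
    {"dx":1.5,"dy":0.5,"dz":-6,"yaw":0},
    {"dx":0,"dy":0,"dz":-4,"yaw":0},
    {"dx":0,"dy":0,"dz":0,"yaw":0},
  ],
)

```text
t: 7.92
eef_pos: [537.6, 216.2, 102.5]
tcp_rot: [3.141, -0.0, 0.255]
ft_force: [0.6, 0.3, 0.2]
opening: 0.702
```

```bash
python3 - <<'E'
from h import *
s=env.state();print(s['t'],s['eef_pos'],s['ft_force'],s['opening'])
A={c:env.read_camera(c) for c in ('side','scene','wrist')}
a=np.clip(A['side'][190:270,210:290].astype(float)*1.8,0,255).astype(np.uint8)
b=np.clip(A['scene'][180:260,170:250].astype(float)*1.8,0,255).astype(np.uint8)
save(cv2.resize(np.hstack([a,b]),(800,400),interpolation=cv2.INTER_CUBIC),'g7')
save(A['wrist'],'g7w')
E
```

```text
7.9167 [537.63613274 216.19017742 102.48151262] [0.55234241 0.27285887 0.21446599] 0.7024143999581467
```

View pics/g7.png

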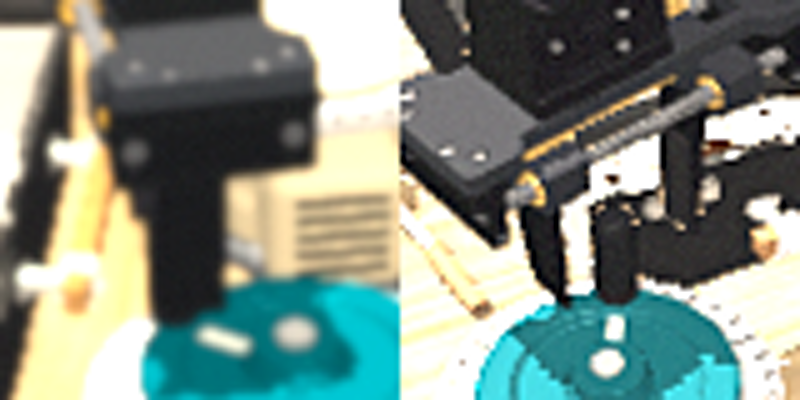

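View pics/g7w.png

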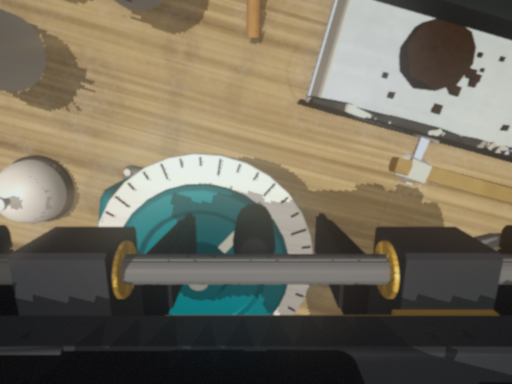

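The fingers now straddle the knob, so I'll close.

Request:
drive_tool(
  commands=[
    {"dx":0,"dy":0,"dz":0,"yaw":0},
    {"dx":0,"dy":0,"dz":0,"yaw":0},
    {"dx":0,"dy":0,"dz":0,"yaw":0},
    {"dx":0,"dy":0,"dz":0,"yaw":0},
    {"dx":0,"dy":0,"dz":0,"yaw":0},
  ],
  grip=0,
)

```text
t: 8.48
eef_pos: [537.6, 216.2, 102.7]
tcp_rot: [3.142, -0.0, 0.255]
ft_force: [0.1, -0.3, 0.2]
opening: 0.407
```

Request:
drive_tool(
  commands=[
    {"dx":0,"dy":0,"dz":0,"yaw":0},
    {"dx":0,"dy":0,"dz":0,"yaw":0},
    {"dx":0,"dy":0,"dz":0,"yaw":0},
    {"dx":0,"dy":0,"dz":0,"yaw":0},
    {"dx":0,"dy":0,"dz":0,"yaw":0},
  ],
)

```text
t: 8.9
eef_pos: [537.4, 216.2, 102.7]
tcp_rot: [3.142, 0.0, 0.255]
ft_force: [-1.1, 0.7, 0.5]
opening: 0.222
```

The jaws hold the knob, with an opening of 0.222 (21 mm). I'll drive the arc counter-clockwise and check the forces.

Request:
drive_tool(
  commands=[
    {"dx":3.8,"dy":8.1,"dz":0,"yaw":0},
    {"dx":2.2,"dy":9.3,"dz":0,"yaw":0},
    {"dx":0.5,"dy":9.5,"dz":0,"yaw":0},
  ],
)

```text
t: 9.15
eef_pos: [544.1, 243.8, 102.6]
tcp_rot: [3.141, 0.001, 0.254]
ft_force: [-4.7, -2.3, 2.6]
opening: 0.22
```

```bash
python3 - <<'E'
from h import *
s=env.state();d=np.array(s['eef_pos'][:2])-[492,241];print(s['t'],s['eef_pos'],s['ft_force'],s['opening'],np.hypot(*d))
A={c:env.read_camera(c) for c in ('side','scene')}
save(cv2.resize(np.hstack([A['side'][190:290,210:310],A['scene'][180:280,160:260]]),(800,400),interpolation=cv2.INTER_CUBIC),'g8')
E
```

```text
9.15 [544.1336523  243.78414189 102.63920117] [-4.69356949 -2.34670488  2.5806776 ] 0.22005503760374007 52.2079414241687
```

View pics/g8.png

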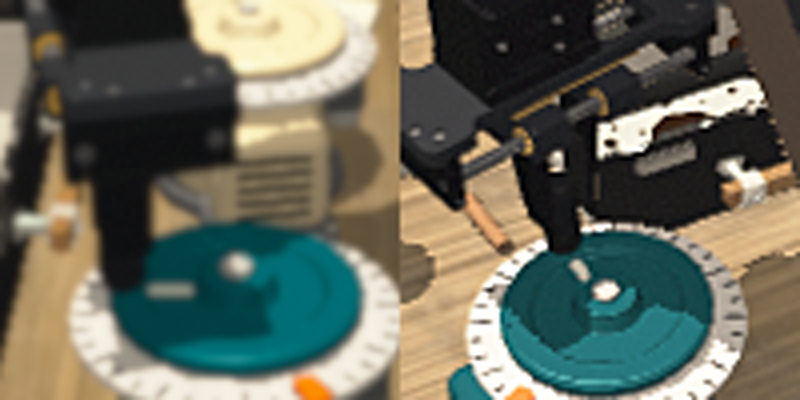

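The wheel follows and the forces are small. I'll continue.

Request:
drive_tool(
  commands=[
    {"dx":-1.7,"dy":9.3,"dz":0,"yaw":0},
    {"dx":-3.0,"dy":9.1,"dz":0,"yaw":0},
    {"dx":-4.6,"dy":8.4,"dz":0,"yaw":0},
    {"dx":-6.0,"dy":7.4,"dz":0,"yaw":0},
  ],
)

```text
t: 9.58
eef_pos: [528.8, 278.3, 102.7]
tcp_rot: [3.142, -0.001, 0.255]
ft_force: [1.2, -2.4, 0.4]
opening: 0.22
```

Request:
drive_tool(
  commands=[
    {"dx":-7.3,"dy":6.0,"dz":0,"yaw":0},
    {"dx":-8.3,"dy":4.6,"dz":0,"yaw":0},
    {"dx":-9.0,"dy":3.0,"dz":0,"yaw":0},
    {"dx":-9.4,"dy":1.3,"dz":0,"yaw":0},
  ],
)

```text
t: 9.92
eef_pos: [494.0, 293.5, 102.7]
tcp_rot: [-3.141, -0.001, 0.255]
ft_force: [3.0, 3.9, -1.7]
opening: 0.221
```

Request:
drive_tool(
  commands=[
    {"dx":-9.4,"dy":-0.6,"dz":0,"yaw":0},
    {"dx":-9.1,"dy":-2.1,"dz":0,"yaw":0},
    {"dx":-8.2,"dy":-4.0,"dz":0,"yaw":0},
    {"dx":0,"dy":0,"dz":0,"yaw":0},
    {"dx":0,"dy":0,"dz":0,"yaw":0},
  ],
)

```text
t: 10.33
eef_pos: [465.5, 286.1, 102.7]
tcp_rot: [-3.14, 0.003, 0.255]
ft_force: [-5.7, 5.7, 1.3]
opening: 0.22
```

```bash
python3 - <<'E'
from h import *
s=env.state();d=np.array(s['eef_pos'][:2])-[491.8,241];print(s['t'],s['eef_pos'],s['ft_force'],s['opening'],np.hypot(*d),np.degrees(np.arctan2(d[1],d[0])))
A={c:env.read_camera(c) for c in ('side','scene')}
save(cv2.resize(np.hstack([A['side'][190:310,210:330],A['scene'][180:300,150:270]]),(800,400),interpolation=cv2.INTER_CUBIC),'g9')
E
```

```text
10.3333 [465.51639811 286.08926167 102.65937282] [-5.67869607  5.65606215  1.28474125] 0.21950835797032917 52.19070076766759 120.23892505981615
```

View pics/g9.png

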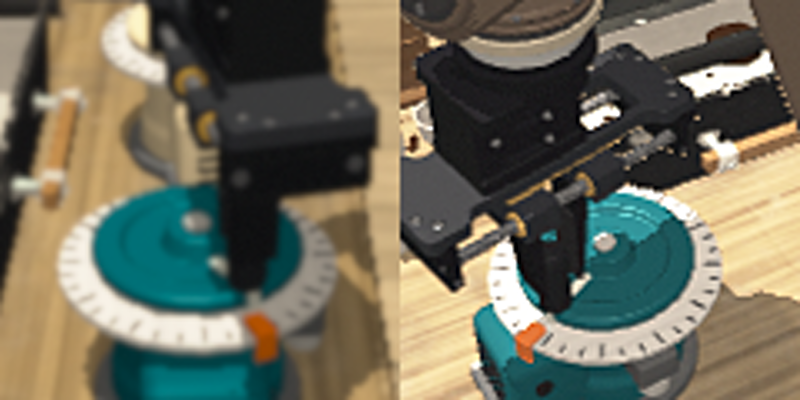

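I'm about 2° past the target, so I'll nudge back and then release.

Request:
drive_tool(
  commands=[
    {"dx":1.6,"dy":0.8,"dz":0,"yaw":0},
    {"dx":0,"dy":0,"dz":0,"yaw":0},
    {"dx":0,"dy":0,"dz":0,"yaw":0},
  ],
)

```text
t: 10.68
eef_pos: [467.6, 287.3, 102.7]
tcp_rot: [-3.14, 0.002, 0.255]
ft_force: [-5.2, 7.9, 1.4]
opening: 0.221
```

Request:
drive_tool(
  commands=[
    {"dx":0,"dy":0,"dz":0,"yaw":0},
    {"dx":0,"dy":0,"dz":0,"yaw":0},
    {"dx":0,"dy":0,"dz":0,"yaw":0},
    {"dx":0,"dy":0,"dz":0,"yaw":0},
    {"dx":0,"dy":0,"dz":0,"yaw":0},
  ],
  grip=0.6,
)

```text
t: 11.1
eef_pos: [469.5, 286.2, 102.7]
tcp_rot: [3.141, 0.0, 0.255]
ft_force: [0.2, 0.4, 0.5]
opening: 0.513
```

Request:
drive_tool(
  commands=[
    {"dx":0,"dy":0,"dz":0,"yaw":0},
    {"dx":0,"dy":0,"dz":15,"yaw":0},
    {"dx":0,"dy":0,"dz":30,"yaw":0},
    {"dx":0,"dy":0,"dz":35,"yaw":0},
    {"dx":0,"dy":0,"dz":35,"yaw":0},
  ],
)

```text
t: 11.52
eef_pos: [469.2, 286.0, 218.7]
tcp_rot: [3.141, 0.001, 0.255]
ft_force: [-0.2, 0.5, 0.4]
opening: 0.598
```

Request:
drive_tool(
  commands=[
    {"dx":-15,"dy":-35,"dz":15,"yaw":0},
    {"dx":-15,"dy":-35,"dz":15,"yaw":0},
    {"dx":-10,"dy":-25,"dz":30,"yaw":0},
    {"dx":0,"dy":0,"dz":30,"yaw":0},
    {"dx":0,"dy":0,"dz":0,"yaw":0},
  ],
)

```text
t: 11.93
eef_pos: [430.9, 190.6, 313.0]
tcp_rot: [-3.141, -0.008, 0.253]
ft_force: [0.2, -0.0, 0.2]
opening: 0.604
```

```bash
python3 - <<'E'
from h import *
s=env.state();print(s['t'],s['eef_pos'],s['ft_force'],s['opening'])
np.save('c10.npy',P(env.calibration('wrist')))
b=env.read_camera('wrist');save(b,'w10')
p=np.load('c10.npy')
for q in ['teal_hub','teal_knob','teal_target']:
  print(q,[(d['conf'],d['pixel'],atz(p,d['pixel'],133)) for d in env.place_of(q,'wrist')[:3]])
a=env.read_camera('side');save(a,'d10');c=env.read_camera('scene');save(c,'s10')
E
python3 fit.py w10 c10.npy
```

```text
11.9333 [430.87433951 190.61317464 313.04237237] [ 0.21012675 -0.0234582   0.18055178] 0.6038025072783066
teal_hub [(0.63, [225.5, 104.7], array([492.93258888, 241.19586771]))]
teal_knob [(0.85, [180.2, 116.9], array([466.71918665, 288.45110509]))]
teal_target [(0.63, [179.8, 117.6], array([465.83357581, 288.74073363]))]
hub [491.9 241.2] R 76.8 79 clip [451.8 311.3] r 80.7 ang 119.75 4
target [466.07081172 286.3674675 ]
```

View pics/w10.png

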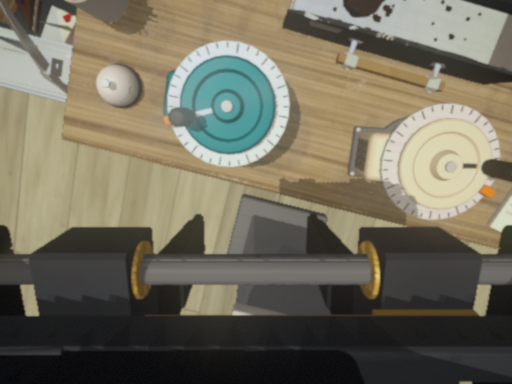

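The knob now hides the clip from this camera position. I'll shift the camera to the far side so both show.

Request:
drive_tool(
  commands=[
    {"dx":-6,"dy":35,"dz":12,"yaw":0},
    {"dx":-6,"dy":35,"dz":12,"yaw":0},
    {"dx":-6,"dy":35,"dz":12,"yaw":0},
    {"dx":-6,"dy":35,"dz":12,"yaw":0},
    {"dx":0,"dy":0,"dz":0,"yaw":0},
  ],
)

```text
t: 12.65
eef_pos: [404.9, 336.2, 356.2]
tcp_rot: [-3.14, -0.001, 0.259]
ft_force: [-0.6, 0.4, 0.4]
opening: 0.601
```

```bash
python3 - <<'E'
from h import *
s=env.state();print(s['t'],s['eef_pos'])
np.save('c11.npy',P(env.calibration('wrist')))
b=env.read_camera('wrist');save(b,'w11')
p=np.load('c11.npy')
for q in ['teal_hub','teal_knob','teal_target']:
  print(q,[(d['conf'],d['pixel'],atz(p,d['pixel'],133)) for d in env.place_of(q,'wrist')[:3]])
w=p@np.array([492,241,94,1]);u,v=(w[:2]/w[2]).astype(int);print(u,v)
x0,y0=max(u-80,0),max(v-80,0)
print('crop',x0,y0);cr=b[y0:y0+160,x0:x0+160];save(cv2.resize(cr,None,fx=3.75,fy=3.75,interpolation=cv2.INTER_CUBIC),'w11z')
E
python3 fit.py w11 c11.npy
```

```text
12.65 [404.88118381 336.16819543 356.21488246]
teal_hub [(0.97, [343.5, 114.4], array([491.5509443 , 242.52239266]))]
teal_knob [(0.74, [301.9, 123.2], array([467.44965094, 290.60632154]))]
teal_target []
337 113
crop 257 33
hub [492.1 240.5] R 77.0 42 clip [458.1 306.2] r 74.0 ang 117.31 87
target [468.20570217 286.65777733]
```

View pics/w11z.png

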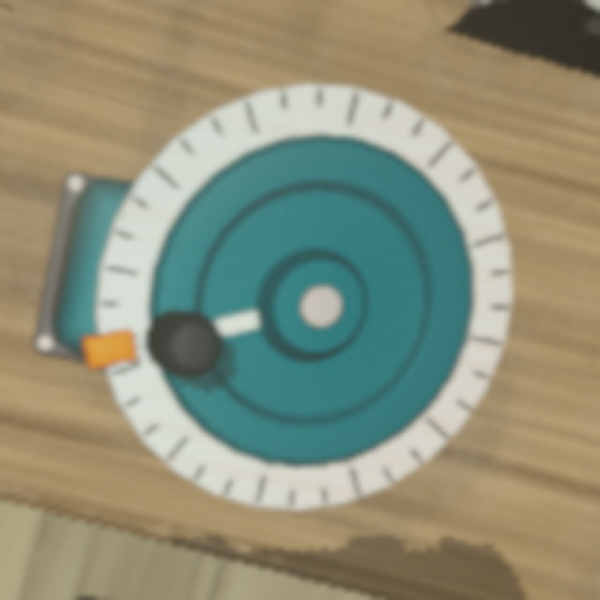

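```bash
python3 - <<'E'
from h import *
p=np.load('c11.npy');f=lambda x,y:(257+x/3.75,33+y/3.75)
hub=np.array([492,240.8])
for n,x,y,z in [('cap',321,305,120),('ktop',188,345,158),('kmid',186,344,133),('bar in',260,319,110),('bar mid',239,323,110),('bar out',217,327,110),('clip',109,349,98)]:
    w=atz(p,f(x,y),z);d=w-hub;print(n,w.round(1),np.hypot(*d).round(1),np.degrees(np.arctan2(d[1],d[0])).round(1))
for r,a,z in [(52,117.3,158),(52,117.3,108),(30,117.3,109),(0,0,119),(73,117.3,98)]:
    w=p@np.array([hub[0]+r*np.cos(np.radians(a)),hub[1]+r*np.sin(np.radians(a)),z,1]);q=w[:2]/w[2];print(r,z,((q-[257,33])*3.75).round(1))
im=cv2.imread('pics/w11.png')[:,:,::-1].astype(int)
# bar: whitish pixels at radius 18..38 z=109 ; knob: dark px silhouette
c=im[33:193,257:417]
yy,xx=np.mgrid[0:160,0:160]
pts=np.array([atz(p,(257+x,33+y),109) for y,x in zip(yy.ravel(),xx.ravel())]).reshape(160,160,2)-hub
r=np.hypot(pts[...,0],pts[...,1]);m=(c.min(2)>140)&(r>18)&(r<42)
a=np.degrees(np.arctan2(pts[...,1],pts[...,0]));print('bar',m.sum(),a[m].mean(),np.median(a[m]))
d=(c.max(2)<85)&(r<75)&(r>33)&(abs(a-118)<30);print('dark',d.sum(),xx[d].mean()*3.75,yy[d].mean()*3.75)
# clean silhouette bias: synth
syn=np.zeros((160*4,160*4),np.uint8)
def pr(a):
    syn=np.zeros((640,640),np.uint8);P3=[]
    for z in (108,158):
        for t in np.linspace(0,6.28,40):
            w=p@np.array([hub[0]+52*np.cos(a)+11*np.cos(t),hub[1]+52*np.sin(a)+11*np.sin(t),z,1]);P3.append(((w[:2]/w[2])-[257,33])*4)
    h=cv2.convexHull(np.array(P3,np.float32));cv2.fillPoly(syn,[h.astype(np.int32)],1)
    y,x=np.nonzero(syn);return (x.mean()/4*3.75,y.mean()/4*3.75,len(x)/16)
for a in (115,117.3,119,121): print(a,pr(np.radians(a)))
E
```

```text
cap [492.  240.3] 0.5 -89.3
ktop [467.1 287.6] 52.9 118.0
kmid [467.1 284.2] 50.0 119.8
bar in [482.3 257.4] 19.2 120.5
bar mid [479.  264.2] 26.8 119.1
bar out [475.6 271.5] 34.8 118.1
clip [457.9 305.6] 73.3 117.7
52 158 [190.5 342.4]
52 108 [168.8 336. ]
30 109 [229.3 322.6]
0 119 [318.9 304.6]
73 98 [109.4 347.3]
bar 60 117.62592901880666 117.60509981612196
dark 227 184.46035242290748 343.44713656387665
115 (np.float64(180.65098165218933), np.float64(333.0722611239142), 352.5625)
117.3 (np.float64(181.64756605781167), np.float64(339.27840707572267), 352.4375)
119 (np.float64(182.55781305270605), np.float64(343.72076185001765), 353.375)
121 (np.float64(183.61751636009905), np.float64(349.0565860452777), 353.375)
```

The knob reads 117.6–118.9° against 117.3–117.7° for the clip, so they agree to about 1 mm. As a last check I'll compare the fixed cameras before and after for the clip and the cream wheel.

```bash
python3 - <<'E'
from h import *
a=env.read_camera('scene');b=env.read_camera('side');o=cv2.imread('pics/scene0.png')[:,:,::-1]
o2=cv2.imread('pics/side0.png')[:,:,::-1]
for im in(o2,b):
    s=im[275:305,275:300].astype(int);m=(s[...,0]>190)&(s[...,1]<160)&(s[...,2]<90);y,x=np.nonzero(m);print('clip side',x.mean()+275,y.mean()+275,m.sum())
save(np.vstack([cv2.resize(np.hstack([o[180:300,160:360]]),(600,300)),cv2.resize(b[130:310,200:400][30:180],(600,300))]),'f')
for q,c in (('cream_knob','scene'),('cream_knob','side')): print(q,c,[(d['conf'],d['pixel']) for d in env.place_of(q,c)[:2]])
print(env.state()['ft_force'],env.state()['t'])
E
```

```text
clip side 287.84090909090907 287.79545454545456 44
clip side 287.7708333333333 287.625 48
cream_knob scene [(0.48, [330.1, 201.0])]
cream_knob side [(0.57, [266.6, 177.0])]
[ 0.28320148 -0.10407943 -0.12403778] 13.05
```

View pics/f.png

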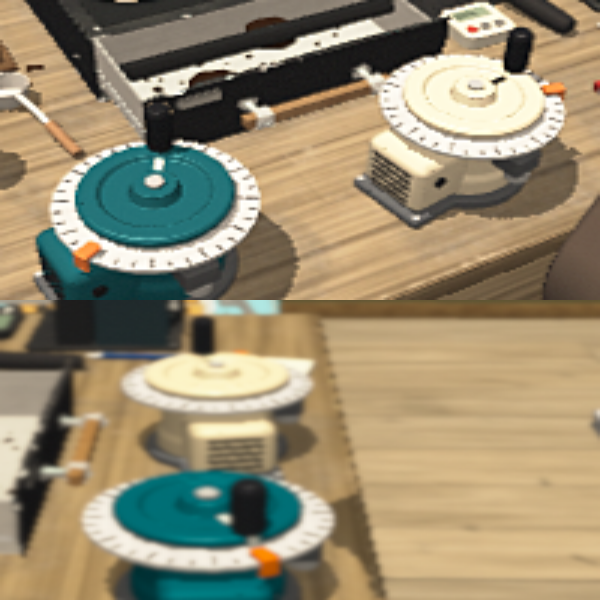

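The side view shows the teal knob in line with the clip. The clip and the cream knob are where they started, and the arm is clear. Handing in.

```bash
python3 -c "
from cell import env
print(env.job_done())"
```

```text
the job is handed in; nothing more can be done
None
```

The teal grinder's wheel is set: I turned it about 146° counter-clockwise by its knob until the knob stood in line with the orange clip. I then let go, moved the arm clear and handed in the job at about 13 s.

- **First grasp failed:** the jaws shut on top of the knob with about 11 N upward. The real fingertips sit some 25–29 mm above the reported TCP. I reopened, went about 26 mm lower and regripped; the knob had not moved.
- **Alignment:** the white arm on the wheel reads 117.6°. The knob reads about 118.0° from its top and up to 118.9° from its outline. The clip reads 117.3–117.7°. So they agree within about 1.5°, roughly 1 mm at the knob. Two less reliable readings stood further off. From the fixed cameras before the turn, the clip came out at about 115.8°. A rough reading half-way up the knob afterwards gave 119.8°.
- **Left alone:** the clip's side-view position changed by less than 0.2 pixels. The cream knob's reported position shifted 1–2 pixels, which is within the network's scatter, and it looks unmoved in the pictures. The force on the tool at the end was near zero.

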